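Find the pipe cap that fits the thread gauge

ROBOT

A 6-joint arm with a two-finger parallel gripper is mounted at the origin on a cart in front of the work surface, level with it; the furniture and walls round the work are solid. World frame = base frame: x ahead of the robot, y to its left, z up, the work surface at z = 0. Lengths are in m, angles in rad, forces in N, time in s.
With the tool pointing down it reaches from about 0.275 to 0.725 m from the base axis. Payload 15.9 kg.
Tool frame: the origin (TCP) lies at the very end of the fingers, on their centre line; the grasp point (between the pads) lies 19 mm behind it; z points along the fingers, y is the line along which they close (so a half turn about z gives the same grasp; the last joint's range is limited). The gripper opens to 85 mm and grips with 20 to 120 N. Pads are 22 mm wide; open, the fingers measure 114 mm over their backs; the gripper's body (76 mm by 85 mm) begins 54 mm behind the grasp point. The pads swing forward as they close: fully open they stand 13 mm farther back than shut.
Start: joints at [1.1, 0.213, -0.034, 1.323, 0, 1.571], TCP at [0.227, 0.446, 0.231] pointing down, gripper open.
Joint ranges: [-2.98, 2.98], [-0.74, 1.72], [-1.14, 1.35], [-2.1, 2.04], [-1.57, 1.44], [-3.14, 3.14]. Speed limits (rad/s): [1.89, 1.89, 2.39, 2.57, 3.14, 3.14].

INTERFACE

Orientations are given as a unit quaternion [w, x, y, z].
In Python, from plant import manip gives the robot as it stands.
- The arm moves only by the shell command python3 -m inch 'ROWS'. ROWS is JSON, a list of rows, each an object of numbers: "ax", "ay", "az": the turn, a rotation vector about the world's x, y, z in degrees; "dx", "dy", "dz": the shift along the world's x, y, z in cm; "gripper": the closure, from 0 (fully open) to 1 (shut). A call has 1 to 8 rows; each row is the pose to reach, as a shift and turn from the pose commanded when the call began; what a row does not reach only later rows make up. A row lasts 1/8 s, in which the tool goes at most 62.5 mm and 10.7 degrees, less where a joint would pass 70% of its speed; a pose out of reach is approached as far as the arm can. A call with a gripper value outside its range is refused whole. The fingers move at their own pace and stop on an object; the grip force is fixed at half the most. Time passes only in rows, so rows that repeat a pose let the fingers close. It gives the time, the measured TCP pose, the force, the opening and the grip force at its end, in the units of the state.
- manip.get_obs(): the state, without advancing time (a new reading comes with each control period).
- manip.get_image(name): name is "scene" or "top" or "wrist"; returns the picture (420x560x3 uint8, red, green, blue); there is no depth.
- manip.camera_info(name): a dict with "intrinsics" (3x3 intrinsics, pixels), "eye" and "rotation" of the camera in the world; the wrist camera has in their place "hand_eye" (4x4, takes a point from camera to tool coordinates, whose origin is the TCP and whose axes are the flange's). Camera axes: x right, y down, z forward; pixel columns grow to the right and rows downward; lengths in m; the calibration is good to about 2 mm. The wrist camera is an equidistant fisheye: a pixel r from the principal point sees the ray r / f radians off the axis. A picture is of the moment at which its call begins: read the wrist's pose just before it. camera_info takes no time and is no camera call.
- manip.sign_off(): hands the job in; it is judged then, once.
The state is a dict: "time": time; "joints": joint angles; "qvel": joint speeds; "tau": joint torques, N m; "eef_pos": TCP position; "ee_rot": TCP orientation; "wrist_force": force on the tool from outside, world axes, zero at the start; "moment": the same for the moment, N m; "finger_gap": finger opening in m; "gripper_force": force on a finger pad.
Only numpy, scipy, OpenCV 4.12 (cv2) and the standard library are available. Lean on these libraries where they do the work, as an engineer would, in place of code of your own. Each camera call takes 0.05 s, during which the arm holds its last target. There are 200 camera calls.

TASK

One of the two square-headed pipe caps has a bad thread: try them on the threaded gauge, turning clockwise gently, by feel, never forcing it, to find which one turns fully home with its rim down on the gauge's seat. Leave that cap screwed fully home on the gauge, and stand the other one, which stops short, upright in the round pan. Leave the loose things on the bench alone.

Things in the scene. Friction and masses are not known exactly. Their poses are not given: they have to be found in the camera images.
- cap_1: One of two plain steel pipe caps that look alike: round body 50 mm in diameter, 31 mm high, open below; on top a square head 26 mm across flats, 20 mm high (51 mm in all); about 0.25 kg. Origin: centre of the lower rim; z up; x and y square to the head's flats. Inside are four thread lugs, one under each flat, so quarter turns are alike. Either cap may be the good one.
- cap_2: As cap_1: the same look, size, origin and axes. One cap's thread goes fully home (rim down on the seat, about 65 degrees clockwise from where it drops on); the other's binds after about 40 degrees, its rim 3 to 4 mm above the seat. Only screwing tells which. Led along the thread it turns freely (under 6 N and 0.15 N m); at the stop push and torque rise within a few degrees.
- gauge: Thread gauge, fixed: square steel base 90 x 90 x 18 mm, on it a round flange 66 mm in diameter whose flat top, the seat, is 24 mm above the bench, and an upright stub 24 mm high with a coarse four-start right-hand thread 36 mm in diameter (clockwise goes down, 48 mm a turn, about 2 mm axial play). Origin: centre of the underside; x and y square to the base's sides.
- gauge_seat (a point): Centre of the seat; z up along the thread's axis, x and y as the gauge. A cap lowered over the stub with its head's flats parallel to the base's sides drops onto the thread with its rim about 8 mm above the seat (12 degrees farther clockwise its lugs would land on blunt thread ends, higher; anticlockwise it needs more turning). Keep contact force of cap on gauge under 60 N.
- round_pan: Round open aluminium pan for the cap that stops short, fixed, 122 mm in diameter at the rim, 112 mm at the foot, 28 mm high, wall 3 mm, floor 3 mm thick. Origin: centre of the underside.
- marker_black: Loose marker pen, 127 mm long, 17 mm thick, lying along its own y; to be left alone. Origin: centre of the underside.
- spanner_13: Loose spanner, 169 mm long, 8 mm thick, lying along its own y; to be left alone. Origin: centre of the underside.
- pipe_coupling_2: Loose dark upright tube, 47 mm in diameter, 50 mm high; to be left alone. Origin: centre of the underside.
Not all that is in view belongs to the job. What is shaped like the cap_2 but brown or purple is not meant.

How it is judged:
By the outcome, as a careful person would: the job done as asked, in the order asked, and still so for the second after the job is handed in, with the robot touching nothing.
It also fails if it takes over 72 s, if anything falls off the work surface, if the arm or the gripper's body presses on something with over 40 N, if the wrist force passes 120 N, or if a joint passes its speed limit or range.

## Working session

There is one attempt and no reset: what is moved stays moved. The work goes in short steps, Python scripts to look and compute and a shell command to move; the robot and the scene stay as the last step left them, time stands still between calls to the robot, and variables do not carry over. Pictures are saved under pics/ and viewed, at most 10 in all, crops included, and the job is handed in when it is done.

```bash
mkdir -p pics
python3 - <<'E'
from plant import manip
import cv2,numpy as np
for n in("top","scene"):
    im=manip.get_image(n); cv2.imwrite(f"pics/{n}0.png",im[:,:,::-1])
    ci=manip.camera_info(n); print(n,{k:np.round(np.array(v),4).tolist() for k,v in ci.items() if not isinstance(v,str)})
print(manip.camera_info("wrist"))
o=manip.get_obs();print(o)
E
```

```text
top {'intrinsics': [[459.6288, 0.0, 281.7677], [0.0, 459.6288, 209.3626], [0.0, 0.0, 1.0]], 'eye': [0.288, -0.0439, 1.0862], 'rotation': [-0.0855, 0.7215, -0.6821, 0.0826]}
scene {'intrinsics': [[492.1504, 0.0, 272.9917], [0.0, 492.1504, 200.1404], [0.0, 0.0, 1.0]], 'eye': [-0.0254, -0.8481, 0.6783], 'rotation': [-0.4561, 0.841, -0.2509, 0.1473]}
{'intrinsics': array([[325.1922621 ,   0.        , 282.43128272],
       [  0.        , 325.1922621 , 210.829662  ],
       [  0.        ,   0.        ,   1.        ]]), 'hand_eye': array([[-2.81292610e-04, -9.61595581e-01, -2.74470142e-01,
         7.06380027e-02],
       [ 9.99999830e-01, -4.10713471e-04,  4.14062148e-04,
        -3.92486786e-04],
       [-5.10888917e-04, -2.74469979e-01,  9.61595533e-01,
        -1.43807870e-01],
       [ 0.00000000e+00,  0.00000000e+00,  0.00000000e+00,
         1.00000000e+00]])}
{'time': 0.1, 'joints': array([ 1.09999464e+00,  2.13344445e-01, -3.50035223e-02,  1.32351259e+00,
        3.17516209e-05,  1.57080776e+00]), 'qvel': array([-0.00131687,  0.00100315,  0.00163038, -0.00113209,  0.0006399 ,
        0.00036505]), 'tau': array([-2.46834115e-04, -6.87247539e+01,  4.87806666e+01,  1.23508251e-02,
       -8.88656973e-05,  1.71941718e-05]), 'eef_pos': array([0.22664636, 0.44532181, 0.23084407]), 'ee_rot': array([-1.39541434e-04,  2.33238326e-01,  9.72419457e-01, -5.13736704e-04]), 'wrist_force': array([ 0.94699418, -0.30458321,  0.04939741]), 'moment': array([ 0.00966481, -0.04648298, -0.01643495]), 'gripper_force': 0.0, 'finger_gap': 0.08528530227668976}
```

View pics/top0.png

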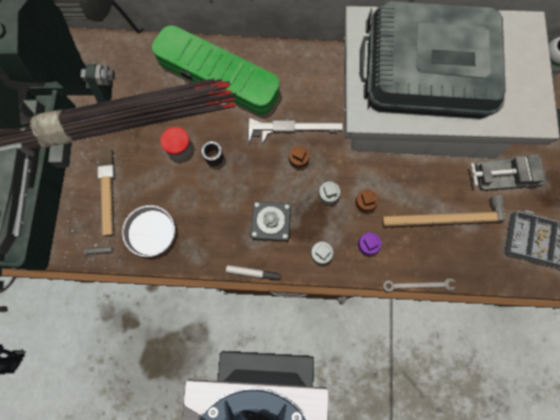

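View pics/scene0.png

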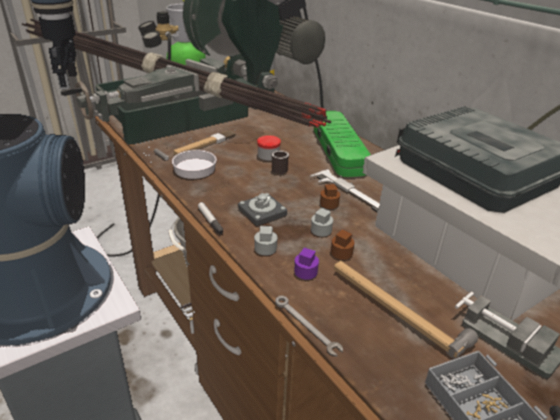

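The top view shows the grey caps at about (330,191) and (322,253), the gauge at (271,220), and the pan at (149,231). A bundle of rods hangs near the upper left. The scene view agrees: caps at (266,240) and (322,222), gauge at (262,207), pan at (194,164).

```bash
cat > h.py <<'E'
from plant import manip
import cv2,numpy as np
from scipy.spatial.transform import Rotation as R
def rot(q): return R.from_quat([q[1],q[2],q[3],q[0]]).as_matrix()
def cam(n):
    c=manip.camera_info(n); r=np.array(c["rotation"]); return c["intrinsics"],np.array(c["eye"]),(rot(r) if r.size==4 else r)
def ray(n,u,v,z):
    K,e,M=cam(n); d=M@np.linalg.solve(K,[u,v,1]); return e+d*(z-e[2])/d[2]
def proj(n,p):
    K,e,M=cam(n); q=K@(M.T@(np.array(p)-e)); return q[:2]/q[2]
E
python3 - <<'E'
from h import *
im=cv2.imread("pics/top0.png"); 
print("tcp px",proj("top",[.227,.446,.231]),proj("scene",[.227,.446,.231]))
for nm,u,v,z in[("capA head",330,191,.051),("capB head",322,253,.051),("gauge stub",271,220,.048),("pan",149,231,.028)]: print(nm,ray("top",u,v,z).round(4))
for nm,u,v,z in[("capA",321,215,.051),("capB",265,232,.051),("gauge",263,200,.048)]: print("scene",nm,ray("scene",u,v,z).round(4))
c=[im[y-35:y+35,x-35:x+35] for x,y in((330,191),(322,253),(271,220))]
s=cv2.imread("pics/scene0.png")
c+=[s[y-35:y+35,x-35:x+35] for x,y in((322,222),(266,240),(262,207))]
c=[cv2.resize(i,(260,260),interpolation=cv2.INTER_CUBIC) for i in c]
cv2.imwrite("pics/crops.png",np.vstack([np.hstack(c[:3]),np.hstack(c[3:])]))
E
```

```text
tcp px [  5.1469018  340.34752119] [70.18658903 87.10391861]
capA head [ 0.5898 -0.1427  0.051 ]
capB head [ 0.4428 -0.1291  0.051 ]
gauge stub [ 0.5133 -0.0089  0.048 ]
pan [0.4753 0.2752 0.028 ]
scene capA [ 0.5851 -0.153   0.051 ]
scene capB [ 0.443  -0.1394  0.051 ]
scene gauge [ 0.5107 -0.0268  0.048 ]
```

View pics/crops.png

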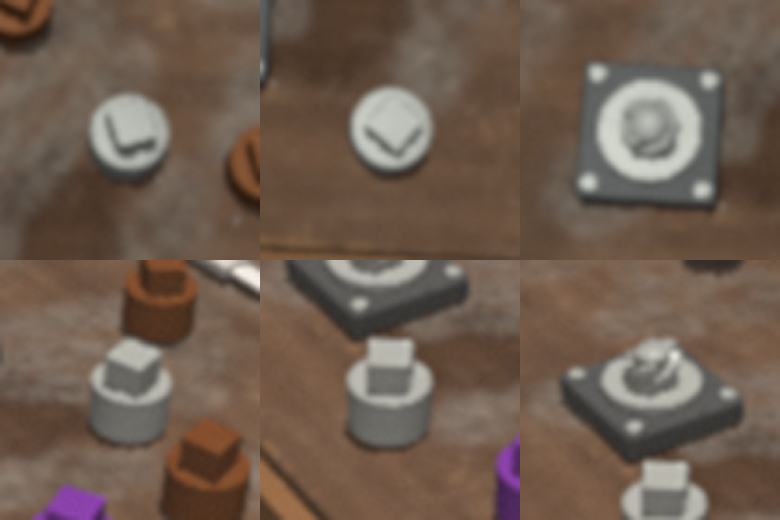

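The square heads are clear in the crops but too coarse to measure, so I'll move the wrist camera over the caps and gauge.

```bash
python3 -m inch '[{"dx":25,"dy":-50,"dz":3,"az":27},{"dx":25,"dy":-50,"dz":3,"az":27},{"dx":25,"dy":-50,"dz":3,"az":27},{"dx":25,"dy":-50,"dz":3,"az":27},{"dx":25,"dy":-50,"dz":3,"az":27},{"dx":25,"dy":-50,"dz":3,"az":27},{"dx":25,"dy":-50,"dz":3,"az":27},{"dx":25,"dy":-50,"dz":3,"az":27}]'; python3 -m inch '[{"gripper":0.4},{"gripper":0.4},{"gripper":0.4}]'
python3 - <<'E'
from h import *
o=manip.get_obs(); print(o)
im=manip.get_image("wrist"); cv2.imwrite("pics/w1.png",im[:,:,::-1]); np.savez("w1.npz",p=o["eef_pos"],q=o["ee_rot"])
E
```

```text
{'time': 0.1, 'joints': array([ 1.09999464e+00,  2.13344445e-01, -3.50035223e-02,  1.32351259e+00,
        3.17516209e-05,  1.57080776e+00]), 'qvel': array([-0.00131687,  0.00100315,  0.00163038, -0.00113209,  0.0006399 ,
        0.00036505]), 'tau': array([-2.46834115e-04, -6.87247539e+01,  4.87806666e+01,  1.23508251e-02,
       -8.88656973e-05,  1.71941718e-05]), 'eef_pos': array([0.22664636, 0.44532181, 0.23084407]), 'ee_rot': array([-1.39541434e-04,  2.33238326e-01,  9.72419457e-01, -5.13736704e-04]), 'wrist_force': array([ 0.94699418, -0.30458321,  0.04939741]), 'moment': array([ 0.00966481, -0.04648298, -0.01643495]), 'gripper_force': 0.0, 'finger_gap': 0.08528530227668976}schema error: expected keys ax, ay, az, dx, dy, dz, gripper
schema error: expected keys ax, ay, az, dx, dy, dz, gripper
```

View pics/w1.png

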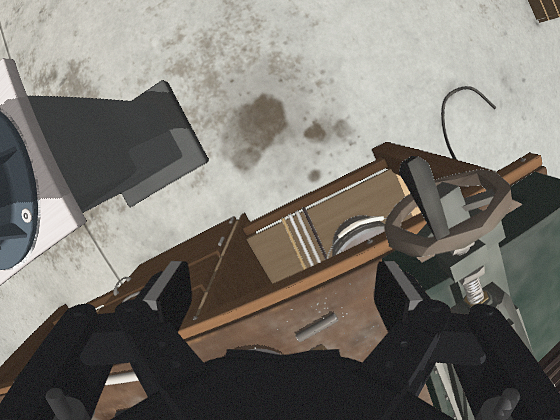

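The move was refused because every row needs all seven keys. This picture is therefore still from the start pose: floor, bench edge, and a vise on the right at (450,230).

```bash
python3 -m inch '[{"ax":0,"ay":0,"az":27,"dx":25,"dy":-50,"dz":3,"gripper":0.4},{"ax":0,"ay":0,"az":27,"dx":25,"dy":-50,"dz":3,"gripper":0.4},{"ax":0,"ay":0,"az":27,"dx":25,"dy":-50,"dz":3,"gripper":0.4},{"ax":0,"ay":0,"az":27,"dx":25,"dy":-50,"dz":3,"gripper":0.4},{"ax":0,"ay":0,"az":27,"dx":25,"dy":-50,"dz":3,"gripper":0.4},{"ax":0,"ay":0,"az":27,"dx":25,"dy":-50,"dz":3,"gripper":0.4},{"ax":0,"ay":0,"az":27,"dx":25,"dy":-50,"dz":3,"gripper":0.4},{"ax":0,"ay":0,"az":27,"dx":25,"dy":-50,"dz":3,"gripper":0.4}]'
```

```text
time: 1.15
eef_pos: [0.4457, 0.0069, 0.2577]
ee_rot: [0.0, -0.0, 1.0, 0.0]
wrist_force: [1.2, 1.7, -0.4]
finger_gap: 0.0512
gripper_force: 0.0
```

```bash
python3 -m inch '[{"ax":0,"ay":0,"az":0,"dx":2,"dy":-6,"dz":0,"gripper":0.4},{"ax":0,"ay":0,"az":0,"dx":2,"dy":-6,"dz":0,"gripper":0.4},{"ax":0,"ay":0,"az":0,"dx":2,"dy":-6,"dz":0,"gripper":0.4},{"ax":0,"ay":0,"az":0,"dx":2,"dy":-6,"dz":0,"gripper":0.4}]'
python3 - <<'E'
from h import *
o=manip.get_obs(); print(o["joints"],o["wrist_force"])
im=manip.get_image("wrist"); cv2.imwrite("pics/w2.png",im[:,:,::-1]); np.savez("w2.npz",p=o["eef_pos"],q=o["ee_rot"])
E
```

```text
time: 1.65
eef_pos: [0.4649, -0.0499, 0.2576]
ee_rot: [0.0, -0.001, 1.0, 0.0]
wrist_force: [0.4, 0.7, -0.5]
finger_gap: 0.0513
gripper_force: 0.0
[-1.06928504e-01  1.42857068e-01 -5.34612468e-02  1.37445651e+00
  1.65437187e-04 -1.08982379e-01] [ 0.42971815  0.68736491 -0.51077668]
```

View pics/w2.png

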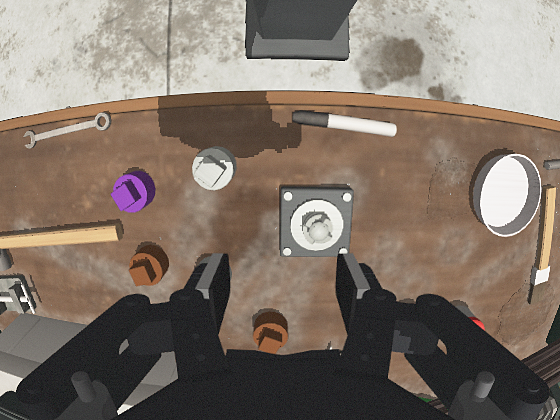

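The wrist view shows the near cap at (213,169), the gauge at (316,222) with corner screws near (291,196), (346,197), (287,252) and (345,254), and the pan at (506,193). The far cap is behind the left finger.

```bash
cat >> h.py <<'E'
def wray(pq,u,v,z):
    c=manip.camera_info("wrist");K=c["intrinsics"];H=np.array(c["hand_eye"])
    x=(u-K[0,2])/K[0,0];y=(v-K[1,2])/K[1,1];t=np.hypot(x,y)
    d=np.array([np.sin(t)*x/t,np.sin(t)*y/t,np.cos(t)])
    T=rot(pq["q"]);d=T@H[:3,:3]@d;e=T@H[:3,3]+pq["p"]
    return e+d*(z-e[2])/d[2]
E
python3 - <<'E'
from h import *
pq=np.load("w2.npz");im=cv2.imread("pics/w2.png");g=cv2.cvtColor(im,cv2.COLOR_BGR2GRAY)
pts=[]
for u,v in((291,196),(346,197),(345,254),(287,252)):
    w=g[v-8:v+9,u-8:u+9].astype(float);m=(w>130);ys,xs=np.nonzero(m);c=(u-8+xs.mean(),v-8+ys.mean());pts.append(wray(pq,*c,.018)[:2]);print(c,m.sum())
pts=np.array(pts);print("gauge",pts.mean(0));
for i in range(4):
    d=pts[(i+1)%4]-pts[i];print(np.hypot(*d),np.degrees(np.arctan2(d[1],d[0])))
# seat ring
m=(g[190:260,280:355]>140).astype(np.uint8)
cs,_=cv2.findContours(m,cv2.RETR_EXTERNAL,cv2.CHAIN_APPROX_NONE);c=max(cs,key=cv2.contourArea)
P=np.array([wray(pq,a+280,b+190,.024)[:2] for a,b in c[:,0]],np.float32);print("seat",cv2.minEnclosingCircle(P),cv2.fitEllipse(P))
a=im[140:200,180:250];b=im[185:265,275:360]
cv2.imwrite("pics/c2.png",np.hstack([cv2.resize(a,(560,480),interpolation=cv2.INTER_CUBIC)]))
# pan: rim
m=(g>150).astype(np.uint8);m[:,:470]=0;m[250:]=0
cs,_=cv2.findContours(m,cv2.RETR_EXTERNAL,cv2.CHAIN_APPROX_NONE);c=max(cs,key=cv2.contourArea);print(cv2.boundingRect(c))
E
```

```text
(np.float64(289.67619047619047), np.float64(196.42857142857142)) 105
(np.float64(344.74285714285713), np.float64(197.9142857142857)) 140
(np.float64(342.8888888888889), np.float64(250.66666666666666)) 45
(np.float64(286.8272727272727), np.float64(254.44545454545454)) 110
gauge [ 0.52299968 -0.00715751]
0.06776981915291484 88.69270281906968
0.07009149231165042 1.4488780231975305
0.07268366533032126 -86.25351993829206
0.07642356983692865 177.74736045249105
seat ((0.5208112597465515, -0.007373129948973656), 0.03338680788874626) ((0.5207162499427795, -0.007296352181583643), (0.06468669325113297, 0.06525454670190811), 26.72370147705078)
(470, 0, 90, 121)
```

View pics/c2.png

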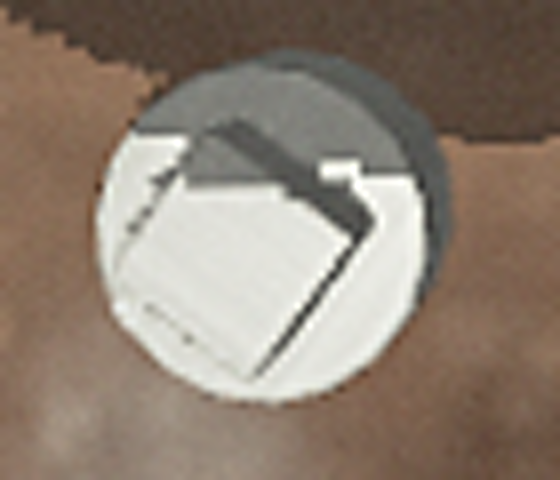

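The crop shows the head top's corners at crop pixels (115,275), (215,122), (350,240) and (252,378), and the shoulder circle spanning x 97–425, y 60–403.

Run:
```python
from h import *
pq=np.load("w2.npz");im=cv2.imread("pics/w2.png");g=cv2.cvtColor(im,cv2.COLOR_BGR2GRAY)
def sq(P):
    P=np.array(P);print("centre",P.mean(0).round(4))
    for i in range(4):
        d=P[(i+1)%4]-P[i];print(round(np.hypot(*d),4),np.degrees(np.arctan2(d[1],d[0])).round(1))
sq([wray(pq,180+x/8,140+y/8,.051)[:2] for x,y in((115,275),(215,122),(350,240),(252,378))])
print("shoulder",wray(pq,180+261/8,140+231/8,.031))
# dots by connected components
m=(g>130).astype(np.uint8);n,l,s,c=cv2.connectedComponentsWithStats(m)
sel=[(c[i],s[i,4]) for i in range(n) if 280<c[i][0]<355 and 185<c[i][1]<262 and 15<s[i,4]<200];print(sel)
# gauge base dark
hsv=cv2.cvtColor(im,cv2.COLOR_BGR2HSV);d=((hsv[...,1]<60)&(g<110)).astype(np.uint8);d[:180]=0;d[262:]=0;d[:,:272]=0;d[:,360:]=0
d=cv2.morphologyEx(d,cv2.MORPH_OPEN,np.ones((3,3)))
cs,_=cv2.findContours(d,cv2.RETR_EXTERNAL,cv2.CHAIN_APPROX_NONE);k=max(cs,key=cv2.contourArea)
P=np.array([wray(pq,a,b,.018)[:2]*1000 for a,b in k[:,0]],np.float32);print(cv2.minAreaRect(P))
# top cam gauge
t=cv2.imread("pics/top0.png");gt=cv2.cvtColor(t,cv2.COLOR_BGR2GRAY);
n,l,s,c=cv2.connectedComponentsWithStats((gt>125).astype(np.uint8))
q=[ray("top",*c[i],.018)[:2] for i in range(n) if 250<c[i][0]<293 and 198<c[i][1]<242 and s[i,4]<40];print(np.round(q,4))
```

```text
centre [ 0.4495 -0.1308]
0.0261 143.9
0.0249 47.8
0.0243 -37.3
0.0243 -127.9
shoulder [ 0.44932205 -0.13097305  0.031     ]
[(array([287.34666667, 196.02666667]), np.int32(75)), (array([347.83333333, 221.61111111]), np.int32(18)), (array([286.78571429, 251.5       ]), np.int32(56)), (array([343.        , 250.70454545]), np.int32(44))]
((473.8309631347656, -8.45330810546875), (7.476245880126953, 85.635009765625), 0.5754342675209045)
[[ 0.5567  0.0291]
 [ 0.5562 -0.0425]
 [ 0.4853  0.0301]
 [ 0.484  -0.042 ]]
```

```bash
python3 -m inch '[{"ax":0,"ay":0,"az":-38.5,"dx":-1.5,"dy":-8.1,"dz":-5,"gripper":0.4},{"ax":0,"ay":0,"az":-38.5,"dx":-1.5,"dy":-8.1,"dz":-13.5,"gripper":0.4},{"ax":0,"ay":0,"az":-38.5,"dx":-1.5,"dy":-8.1,"dz":-13.5,"gripper":0.4},{"ax":0,"ay":0,"az":-38.5,"dx":-1.5,"dy":-8.1,"dz":-13.5,"gripper":0.4},{"ax":0,"ay":0,"az":-38.5,"dx":-1.5,"dy":-8.1,"dz":-13.5,"gripper":0.4},{"ax":0,"ay":0,"az":-38.5,"dx":-1.5,"dy":-8.1,"dz":-13.5,"gripper":0.4}]'
python3 - <<'E'
from h import *
o=manip.get_obs(); print(o["joints"],o["eef_pos"])
im=manip.get_image("wrist"); cv2.imwrite("pics/w3.png",im[:,:,::-1]); np.savez("w3.npz",p=o["eef_pos"],q=o["ee_rot"])
E
```

```text
time: 2.45
eef_pos: [0.4507, -0.1315, 0.1232]
ee_rot: [0.001, 0.328, 0.945, 0.0]
wrist_force: [-0.4, 0.3, 0.4]
finger_gap: 0.0514
gripper_force: 0.0
[-2.83788267e-01  1.99433825e-01 -3.30385674e-01  1.03976841e+00
  2.76976543e-05  3.83920378e-01] [ 0.45073284 -0.13145178  0.12315033]
```

View pics/w3.png

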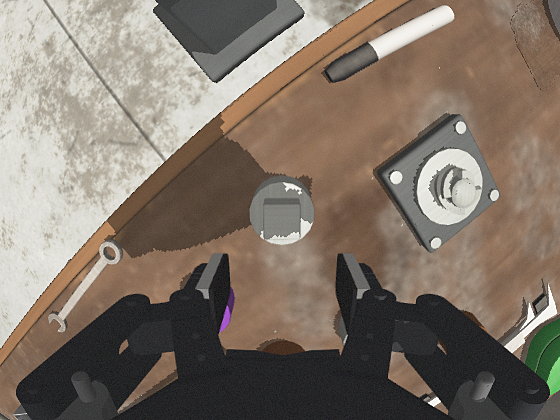

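The cap is between the fingers: shoulder circle centred near (281.5,212), head square with the image axes. The gauge's corner screws are at (460,128), (494,195), (436,243) and (396,177).

Run:
```python
from h import *
pq=np.load("w3.npz");im=cv2.imread("pics/w3.png");g=cv2.cvtColor(im,cv2.COLOR_BGR2GRAY)
hsv=cv2.cvtColor(im,cv2.COLOR_BGR2HSV)
m=((hsv[...,1]<40)&(g>75)).astype(np.uint8);m[:165]=0;m[250:]=0;m[:,:240]=0;m[:,325:]=0
cs,_=cv2.findContours(m,cv2.RETR_EXTERNAL,cv2.CHAIN_APPROX_NONE);k=max(cs,key=cv2.contourArea);print(cv2.boundingRect(k))
lo=np.array([p for p in k[:,0] if p[1]>195])
P=np.array([wray(pq,a,b,.031)[:2] for a,b in lo]);A=np.c_[2*P,np.ones(len(P))];s=np.linalg.lstsq(A,(P**2).sum(1),rcond=None)[0];print("shoulder",s[:2],np.sqrt(s[2]+s[:2]@s[:2]),len(P))
n,l,st,c=cv2.connectedComponentsWithStats((g>165).astype(np.uint8))
d=[]
for a in((460,128),(494,195),(436,243),(396,177)):
    i=np.argmin(np.hypot(*(c[1:]-a).T))+1;print(c[i],st[i,4]);d.append(wray(pq,*c[i],.021)[:2])
d=np.array(d);print("gauge",d.mean(0))
for i in range(4): e=d[(i+1)%4]-d[i];print(np.hypot(*e),np.degrees(np.arctan2(e[1],e[0])))
z=cv2.resize(im[165:255,235:330],None,fx=6,fy=6,interpolation=cv2.INTER_CUBIC);cv2.imwrite("pics/c3.png",z)
T=rot(pq["q"]);print("tool y",np.degrees(np.arctan2(T[1,1],T[0,1])))
```

```text
(249, 175, 65, 70)
shoulder [ 0.44944494 -0.13195229] 0.024362204675187106 125
[460.45098039 127.20588235] 102
[494.1038961  194.97402597] 77
[435.46590909 242.72727273] 88
[395.73228346 177.16535433] 127
gauge [ 0.52092987 -0.00748441]
0.07237771166239557 -0.5063792870622108
0.07230311524156592 -90.62338594467089
0.07233502173912645 179.4719597342009
0.07227569404153182 89.41041579109306
tool y 51.7431288676284
```

View pics/c3.png

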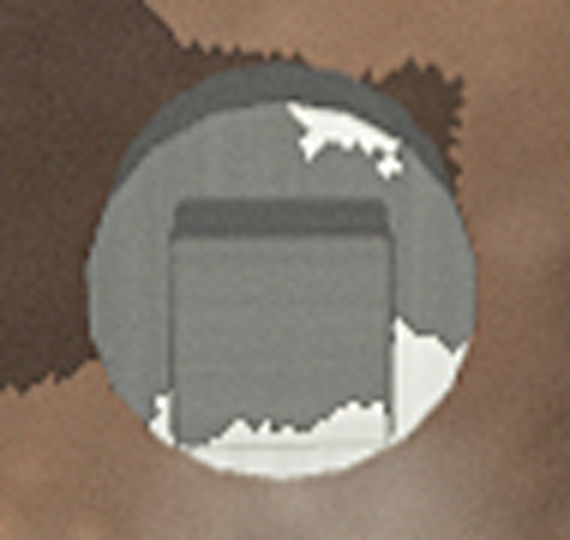

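The head is square to the tool within a degree and nearly centred, so I'll go down and grip.

```bash
python3 -m inch '[{"ax":0,"ay":0,"az":0,"dx":-0.1,"dy":-0.05,"dz":-5,"gripper":0.4},{"ax":0,"ay":0,"az":0,"dx":-0.1,"dy":-0.05,"dz":-8.7,"gripper":0.4},{"ax":0,"ay":0,"az":0,"dx":-0.1,"dy":-0.05,"dz":-8.7,"gripper":0.4},{"ax":0,"ay":0,"az":0,"dx":-0.1,"dy":-0.05,"dz":-8.7,"gripper":0.4},{"ax":0,"ay":0,"az":0,"dx":-0.1,"dy":-0.05,"dz":-8.7,"gripper":0.9},{"ax":0,"ay":0,"az":0,"dx":-0.1,"dy":-0.05,"dz":-8.7,"gripper":0.9},{"ax":0,"ay":0,"az":0,"dx":-0.1,"dy":-0.05,"dz":-8.7,"gripper":0.9},{"ax":0,"ay":0,"az":0,"dx":-0.1,"dy":-0.05,"dz":-8.7,"gripper":0.9}]'
```

```text
time: 3.5
eef_pos: [0.4503, -0.1328, 0.0371]
ee_rot: [0.001, 0.329, 0.944, 0.0]
wrist_force: [-1.8, 1.5, 12.7]
finger_gap: 0.0243
gripper_force: 58.1
```

Gripped (gap 24.3 mm, 58 N), with TCP 37 mm above the rim. I'll lift, turn square to the gauge and move over it.

```bash
python3 -m inch '[{"ax":0,"ay":0,"az":0,"dx":0,"dy":0,"dz":4,"gripper":0.9},{"ax":0,"ay":0,"az":0,"dx":0,"dy":0,"dz":8,"gripper":0.9},{"ax":0,"ay":0,"az":37.8,"dx":7.2,"dy":12.5,"dz":8,"gripper":0.9},{"ax":0,"ay":0,"az":37.8,"dx":7.2,"dy":12.5,"dz":8,"gripper":0.9},{"ax":0,"ay":0,"az":37.8,"dx":7.2,"dy":12.5,"dz":8,"gripper":0.9},{"ax":0,"ay":0,"az":37.8,"dx":7.2,"dy":12.5,"dz":8,"gripper":0.9},{"ax":0,"ay":0,"az":37.8,"dx":7.2,"dy":12.5,"dz":8,"gripper":0.9},{"ax":0,"ay":0,"az":37.8,"dx":7.2,"dy":12.5,"dz":8,"gripper":0.9}]'
python3 - <<'E'
from h import *
o=manip.get_obs();print(o["eef_pos"],o["ee_rot"],o["wrist_force"],o["moment"]);pq=dict(p=o["eef_pos"],q=o["ee_rot"])
im=manip.get_image("wrist")[:,:,::-1];cv2.imwrite("pics/w4.png",im)
# lower rim / side silhouettes in wrist view
z=im[120:330,150:430];cv2.imwrite("pics/c4.png",cv2.resize(z,None,fx=2.5,fy=2.5))
E
```

```text
time: 4.5
eef_pos: [0.5211, -0.0077, 0.1158]
ee_rot: [0.0, 0.007, 1.0, -0.0]
wrist_force: [0.2, -0.3, -2.4]
finger_gap: 0.0241
gripper_force: 61.0
[ 0.52113681 -0.00772096  0.1158386 ] [ 1.45173084e-04  7.25069229e-03  9.99973703e-01 -1.03719384e-05] [ 0.20534172 -0.29829691 -2.37936229] [-0.04113874  0.00405853  0.01333884]
```

View pics/c4.png

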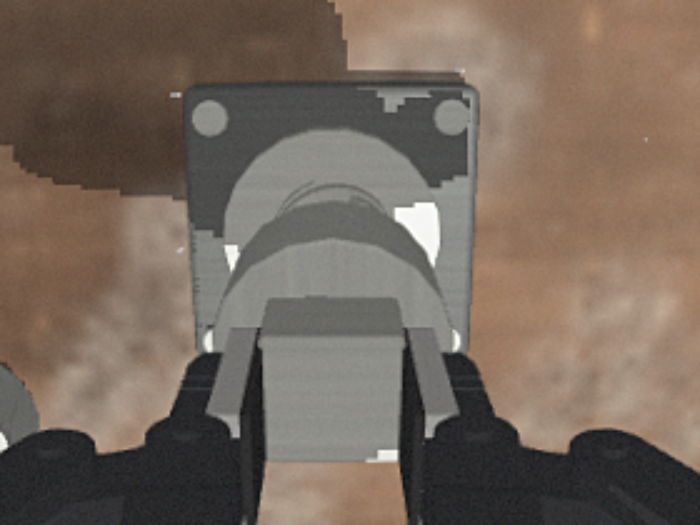

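The cap is gripped squarely above the gauge, and both head and seat are centred at column ~332 of the crop. I'll check the fore-aft offset from the rim and shoulder edges.

Run:
```python
from h import *
o=manip.get_obs();pq=dict(p=o["eef_pos"],q=o["ee_rot"]);zb=o["eef_pos"][2]-.0371
f=lambda x,y,z:wray(pq,150+x/2.5,120+y/2.5,z)[:2].round(4)
print("rim front",f(333,202,zb),"shoulder front",f(333,239,zb+.031),"head front/back",f(333,334,zb+.051),f(333,461,zb+.051))
print("seat front",f(333,129,.024),"seat L/R",f(224,225,.024),f(441,225,.024),"stub front",f(333,183,.048))
print(o["joints"])
```

```text
rim front [ 0.4962 -0.0068] shoulder front [ 0.4957 -0.0069] head front/back [ 0.5069 -0.0071] [ 0.533  -0.0074]
seat front [ 0.4879 -0.0065] seat L/R [ 0.5166 -0.04  ] [0.5176 0.0258] stub front [ 0.4987 -0.0068]
[-1.48853894e-02  3.05868978e-01 -2.09096668e-01  1.05554649e+00
 -2.35200580e-05 -6.35506076e-04]
```

Cap and gauge agree within 0.5 mm. I'll lower gently.

```bash
python3 -m inch '[{"ax":0,"ay":0,"az":0.5,"dx":0.03,"dy":0,"dz":-2.5,"gripper":0.9},{"ax":0,"ay":0,"az":0.5,"dx":0.03,"dy":0,"dz":-3,"gripper":0.9},{"ax":0,"ay":0,"az":0.5,"dx":0.03,"dy":0,"dz":-3.4,"gripper":0.9},{"ax":0,"ay":0,"az":0.5,"dx":0.03,"dy":0,"dz":-3.7,"gripper":0.9},{"ax":0,"ay":0,"az":0.5,"dx":0.03,"dy":0,"dz":-3.7,"gripper":0.9}]'; python3 -c "
from h import *;o=manip.get_obs();print(o['moment'],o['eef_pos'])"
```

```text
time: 5.18
eef_pos: [0.5216, -0.0075, 0.0787]
ee_rot: [0.0, 0.002, 1.0, -0.0]
wrist_force: [0.4, 0.3, -2.5]
finger_gap: 0.0242
gripper_force: 61.0
[-0.03344075 -0.00887165  0.05473567] [ 0.52160082 -0.00749561  0.07873921]
```

```bash
python3 -m inch '[{"ax":0,"ay":0,"az":0,"dx":0,"dy":0,"dz":-0.3,"gripper":0.9},{"ax":0,"ay":0,"az":0,"dx":0,"dy":0,"dz":-0.5,"gripper":0.9},{"ax":0,"ay":0,"az":0,"dx":0,"dy":0,"dz":-0.7,"gripper":0.9},{"ax":0,"ay":0,"az":0,"dx":0,"dy":0,"dz":-0.8,"gripper":0.9},{"ax":0,"ay":0,"az":0,"dx":0,"dy":0,"dz":-0.85,"gripper":0.9},{"ax":0,"ay":0,"az":0,"dx":0,"dy":0,"dz":-0.85,"gripper":0.9}]'; python3 -c "
from h import *;o=manip.get_obs();print(o['moment'],o['eef_pos'])"
```

```text
time: 5.92
eef_pos: [0.5215, -0.0075, 0.07]
ee_rot: [0.0, 0.002, 1.0, 0.0]
wrist_force: [-0.4, 0.2, -3.1]
finger_gap: 0.0244
gripper_force: 61.0
[-0.01870624 -0.00436977  0.05738135] [ 0.52152197 -0.00746563  0.07003148]
```

```bash
python3 -m inch '[{"ax":0,"ay":0,"az":0,"dx":0,"dy":0,"dz":-0.05,"gripper":0.9},{"ax":0,"ay":0,"az":0,"dx":0,"dy":0,"dz":-0.1,"gripper":0.9},{"ax":0,"ay":0,"az":0,"dx":0,"dy":0,"dz":-0.1,"gripper":0.9}]'; python3 -c "
from h import *;o=manip.get_obs();print(o['moment'],o['eef_pos'])"
```

```text
time: 6.3
eef_pos: [0.5217, -0.0075, 0.0694]
ee_rot: [0.0, 0.002, 1.0, 0.0]
wrist_force: [-2.7, 0.3, 5.5]
finger_gap: 0.0242
gripper_force: 62.1
[0.0637771  0.43719968 0.0078433 ] [ 0.52165584 -0.00745732  0.06939373]
```

Contact is felt at 8.3 mm above the seat, so the cap has dropped onto the thread. I'll ease off and turn clockwise along the lead (0.133 mm/deg).

```bash
python3 -m inch '[{"ax":0,"ay":0,"az":0,"dx":-0.03,"dy":0,"dz":0.08,"gripper":0.9},{"ax":0,"ay":0,"az":-5,"dx":-0.03,"dy":0,"dz":0.01,"gripper":0.9},{"ax":0,"ay":0,"az":-10,"dx":-0.03,"dy":0,"dz":-0.05,"gripper":0.9},{"ax":0,"ay":0,"az":-15,"dx":-0.03,"dy":0,"dz":-0.12,"gripper":0.9},{"ax":0,"ay":0,"az":-15,"dx":-0.03,"dy":0,"dz":-0.12,"gripper":0.9}]'; python3 -c "
from h import *;o=manip.get_obs();print(o['moment'],o['eef_pos'])"
```

```text
time: 6.92
eef_pos: [0.5211, -0.0075, 0.0677]
ee_rot: [-0.0, 0.132, 0.991, -0.0]
wrist_force: [0.8, -0.3, -2.4]
finger_gap: 0.0243
gripper_force: 61.1
[-0.18042857 -0.06703191 -0.04692725] [ 0.52112097 -0.00753307  0.06770993]
```

```bash
python3 -m inch '[{"ax":0,"ay":0,"az":-5,"dx":0,"dy":0,"dz":-0.07,"gripper":0.9},{"ax":0,"ay":0,"az":-10,"dx":0,"dy":0,"dz":-0.13,"gripper":0.9},{"ax":0,"ay":0,"az":-15,"dx":0,"dy":0,"dz":-0.2,"gripper":0.9},{"ax":0,"ay":0,"az":-20,"dx":0,"dy":0,"dz":-0.27,"gripper":0.9},{"ax":0,"ay":0,"az":-20,"dx":0,"dy":0,"dz":-0.27,"gripper":0.9}]'; python3 -c "
from h import *;o=manip.get_obs();print(o['moment'],o['eef_pos'])"
```

```text
time: 7.55
eef_pos: [0.5211, -0.0075, 0.0651]
ee_rot: [-0.0, 0.301, 0.954, -0.0]
wrist_force: [0.5, -0.9, -2.4]
finger_gap: 0.0245
gripper_force: 61.1
[-0.07528214  0.086211   -0.02653045] [ 0.52112872 -0.0075134   0.06507505]
```

```bash
python3 -m inch '[{"ax":0,"ay":0,"az":-2,"dx":0,"dy":0,"dz":-0.03,"gripper":0.9},{"ax":0,"ay":0,"az":-4,"dx":0,"dy":0,"dz":-0.05,"gripper":0.9},{"ax":0,"ay":0,"az":-6,"dx":0,"dy":0,"dz":-0.08,"gripper":0.9},{"ax":0,"ay":0,"az":-8,"dx":0,"dy":0,"dz":-0.11,"gripper":0.9},{"ax":0,"ay":0,"az":-8,"dx":0,"dy":0,"dz":-0.11,"gripper":0.9}]'; python3 -c "
from h import *;o=manip.get_obs();print(o['moment'],o['eef_pos'])"
```

```text
time: 8.18
eef_pos: [0.5216, -0.0075, 0.0645]
ee_rot: [0.0, 0.369, 0.93, 0.0]
wrist_force: [-1.5, 0.2, 7.3]
finger_gap: 0.0245
gripper_force: 62.3
[-0.07402668  0.43116787 -0.00585363] [ 0.52156335 -0.00750516  0.06453989]
```

Push is rising at about 43°, with the rim about 3.4 mm up. I'll ease up a little and turn a few degrees more to separate a real stop from flank contact.

```bash
python3 -m inch '[{"ax":0,"ay":0,"az":0,"dx":-0.03,"dy":0,"dz":0.07,"gripper":0.9},{"ax":0,"ay":0,"az":-1.5,"dx":-0.03,"dy":0,"dz":0.06,"gripper":0.9},{"ax":0,"ay":0,"az":-3,"dx":-0.03,"dy":0,"dz":0.04,"gripper":0.9},{"ax":0,"ay":0,"az":-3,"dx":-0.03,"dy":0,"dz":0.04,"gripper":0.9}]'; python3 -c "
from h import *;o=manip.get_obs();print(o['moment'],o['eef_pos'],o['ee_rot'])"
```

```text
time: 8.68
eef_pos: [0.521, -0.0075, 0.0646]
ee_rot: [0.0, 0.392, 0.92, 0.0]
wrist_force: [-1.4, -0.3, 4.7]
finger_gap: 0.0243
gripper_force: 61.9
[-0.05458156  0.30734809  0.02844212] [ 0.52095424 -0.00747004  0.06455019] [8.16139138e-05 3.92475676e-01 9.19762381e-01 2.01637934e-05]
```

```bash
python3 -m inch '[{"ax":0,"ay":0,"az":-2,"dx":0,"dy":0,"dz":-0.02,"gripper":0.9},{"ax":0,"ay":0,"az":-4,"dx":0,"dy":0,"dz":-0.04,"gripper":0.9},{"ax":0,"ay":0,"az":-4,"dx":0,"dy":0,"dz":-0.04,"gripper":0.9}]'; python3 -c "
from h import *;o=manip.get_obs();print(o['moment'],o['eef_pos'],o['ee_rot'])"
```

```text
time: 9.05
eef_pos: [0.5213, -0.0075, 0.0645]
ee_rot: [0.0, 0.424, 0.905, 0.0]
wrist_force: [-1.7, -0.4, 10.3]
finger_gap: 0.0242
gripper_force: 62.6
[-0.054202    0.55229823 -0.03020186] [ 0.521273   -0.00748322  0.06451781] [4.17991431e-04 4.24439212e-01 9.05456321e-01 1.75576814e-04]
```

```bash
python3 -m inch '[{"ax":0,"ay":0,"az":-2,"dx":0,"dy":0,"dz":0.03,"gripper":0.9},{"ax":0,"ay":0,"az":-4,"dx":0,"dy":0,"dz":0.03,"gripper":0.9},{"ax":0,"ay":0,"az":-6,"dx":0,"dy":0,"dz":0.03,"gripper":0.9},{"ax":0,"ay":0,"az":-6,"dx":0,"dy":0,"dz":0.03,"gripper":0.9}]'; python3 -c "
from h import *;o=manip.get_obs();print(o['moment'],o['eef_pos'],o['ee_rot'])"
```

```text
time: 9.55
eef_pos: [0.5213, -0.0076, 0.0645]
ee_rot: [0.0, 0.471, 0.882, -0.0]
wrist_force: [1.3, -2.1, 5.3]
finger_gap: 0.0242
gripper_force: 62.0
[-0.52825382 -0.23594846  0.10661021] [ 0.52125763 -0.0076483   0.06452296] [ 4.00131238e-04  4.71354745e-01  8.81943618e-01 -7.73164127e-06]
```

At 56° it still won't go below 3.3 mm and torque is beginning, so the near cap is the bad one. I'll unscrew it along the lead and lift it off.

```bash
python3 -m inch '[{"ax":0,"ay":0,"az":8,"dx":0,"dy":0,"dz":0.03,"gripper":0.9},{"ax":0,"ay":0,"az":16,"dx":0,"dy":0,"dz":0.1,"gripper":0.9},{"ax":0,"ay":0,"az":24,"dx":0,"dy":0,"dz":0.2,"gripper":0.9},{"ax":0,"ay":0,"az":32,"dx":0,"dy":0,"dz":0.31,"gripper":0.9},{"ax":0,"ay":0,"az":40,"dx":0,"dy":0,"dz":0.42,"gripper":0.9},{"ax":0,"ay":0,"az":48,"dx":0,"dy":0,"dz":0.53,"gripper":0.9},{"ax":0,"ay":0,"az":56,"dx":0,"dy":0,"dz":0.63,"gripper":0.9},{"ax":0,"ay":0,"az":56,"dx":0,"dy":0,"dz":0.63,"gripper":0.9}]'
python3 - <<'E'
from h import *
t=cv2.imread("pics/top0.png");g=cv2.cvtColor(t,cv2.COLOR_BGR2GRAY)
m=(g>120).astype(np.uint8);m[:,:110]=0;m[:,190:]=0;m[:195]=0;m[270:]=0
cs,_=cv2.findContours(m,cv2.RETR_EXTERNAL,cv2.CHAIN_APPROX_NONE);k=cv2.convexHull(max(cs,key=cv2.contourArea))
P=np.array([ray("top",a,b,.028)[:2]*1000 for a,b in k[:,0]],np.float32);print("pan",cv2.minEnclosingCircle(P),cv2.fitEllipse(P))
# far cap head edges in top view
c=t[191-16:191+16,330-16:330+16];cv2.imwrite("pics/ct.png",cv2.resize(c,(512,512),interpolation=cv2.INTER_CUBIC))
o=manip.get_obs();print(o["moment"],o["joints"])
E
```

```text
time: 10.55
eef_pos: [0.5205, -0.0074, 0.0702]
ee_rot: [-0.001, 0.002, 1.0, 0.0]
wrist_force: [0.7, -0.1, -1.5]
finger_gap: 0.0241
gripper_force: 61.0
pan ((477.2926025390625, 278.3500061035156), 62.651451110839844) ((477.4533386230469, 278.3308410644531), (124.13780212402344, 124.85429382324219), 141.58816528320312)
[-0.03943906  0.03815501 -0.02505623] [-1.42805041e-02  3.42512806e-01 -2.81360560e-01  9.47963236e-01
  1.65377712e-04 -1.01037188e-02]
```

```bash
python3 -m inch '[{"ax":0,"ay":0,"az":0,"dx":0,"dy":0,"dz":2,"gripper":0.9},{"ax":0,"ay":0,"az":0,"dx":0,"dy":0,"dz":5,"gripper":0.9},{"ax":0,"ay":0,"az":0,"dx":-4.4,"dy":28.6,"dz":5,"gripper":0.9},{"ax":0,"ay":0,"az":0,"dx":-4.4,"dy":28.6,"dz":5,"gripper":0.9},{"ax":0,"ay":0,"az":0,"dx":-4.4,"dy":28.6,"dz":5,"gripper":0.9},{"ax":0,"ay":0,"az":0,"dx":-4.4,"dy":28.6,"dz":5,"gripper":0.9},{"ax":0,"ay":0,"az":0,"dx":-4.4,"dy":28.6,"dz":5,"gripper":0.9},{"ax":0,"ay":0,"az":0,"dx":-4.4,"dy":28.6,"dz":5,"gripper":0.9}]'; python3 -m inch '[{"ax":0,"ay":0,"az":0,"dx":0,"dy":0,"dz":-4,"gripper":0.9},{"ax":0,"ay":0,"az":0,"dx":0,"dy":0,"dz":-6,"gripper":0.9},{"ax":0,"ay":0,"az":0,"dx":0,"dy":0,"dz":-7,"gripper":0.9},{"ax":0,"ay":0,"az":0,"dx":0,"dy":0,"dz":-7.5,"gripper":0.9},{"ax":0,"ay":0,"az":0,"dx":0,"dy":0,"dz":-7.8,"gripper":0.9},{"ax":0,"ay":0,"az":0,"dx":0,"dy":0,"dz":-7.8,"gripper":0.9}]'
```

```text
time: 11.55
eef_pos: [0.4759, 0.281, 0.1201]
ee_rot: [-0.0, 0.002, 1.0, 0.0]
wrist_force: [0.1, -1.0, -3.3]
finger_gap: 0.0246
gripper_force: 61.1
time: 12.3
eef_pos: [0.4772, 0.2786, 0.043]
ee_rot: [0.0, 0.002, 1.0, 0.0]
wrist_force: [-0.7, 0.4, -2.3]
finger_gap: 0.0246
gripper_force: 61.0
```

```bash
python3 -m inch '[{"ax":0,"ay":0,"az":0,"dx":0,"dy":0,"dz":-0.15,"gripper":0.9},{"ax":0,"ay":0,"az":0,"dx":0,"dy":0,"dz":-0.25,"gripper":0.9},{"ax":0,"ay":0,"az":0,"dx":0,"dy":0,"dz":-0.3,"gripper":0.9},{"ax":0,"ay":0,"az":0,"dx":0,"dy":0,"dz":-0.3,"gripper":0.9}]'
```

```text
time: 12.8
eef_pos: [0.4771, 0.2787, 0.0402]
ee_rot: [0.0, 0.001, 1.0, 0.0]
wrist_force: [-1.5, 0.0, 4.6]
finger_gap: 0.0245
gripper_force: 62.1
```

The cap is on the pan floor. I'll release, rise, and go look at the far cap.

```bash
python3 -m inch '[{"ax":0,"ay":0,"az":0,"dx":0,"dy":0,"dz":0.1,"gripper":0.4},{"ax":0,"ay":0,"az":0,"dx":0,"dy":0,"dz":0.1,"gripper":0.4},{"ax":0,"ay":0,"az":0,"dx":0,"dy":0,"dz":0.1,"gripper":0.4},{"ax":0,"ay":0,"az":0,"dx":0,"dy":0,"dz":3,"gripper":0.4},{"ax":0,"ay":0,"az":0,"dx":0,"dy":0,"dz":9,"gripper":0.4},{"ax":0,"ay":0,"az":0,"dx":0,"dy":0,"dz":14,"gripper":0.4},{"ax":0,"ay":0,"az":0,"dx":0,"dy":0,"dz":14,"gripper":0.4}]'; python3 -m inch '[{"ax":0,"ay":0,"az":0,"dx":10.5,"dy":-42.2,"dz":0,"gripper":0.4},{"ax":0,"ay":0,"az":0,"dx":10.5,"dy":-42.2,"dz":0,"gripper":0.4},{"ax":0,"ay":0,"az":0,"dx":10.5,"dy":-42.2,"dz":0,"gripper":0.4},{"ax":0,"ay":0,"az":0,"dx":10.5,"dy":-42.2,"dz":0,"gripper":0.4},{"ax":0,"ay":0,"az":0,"dx":10.5,"dy":-42.2,"dz":0,"gripper":0.4},{"ax":0,"ay":0,"az":0,"dx":10.5,"dy":-42.2,"dz":0,"gripper":0.4},{"ax":0,"ay":0,"az":0,"dx":10.5,"dy":-42.2,"dz":0,"gripper":0.4},{"ax":0,"ay":0,"az":0,"dx":10.5,"dy":-42.2,"dz":0,"gripper":0.4}]'; python3 -m inch '[{"ax":0,"ay":0,"az":0,"dx":0,"dy":0,"dz":0,"gripper":0.4},{"ax":0,"ay":0,"az":0,"dx":0,"dy":0,"dz":0,"gripper":0.4}]'
python3 - <<'E'
from h import *
o=manip.get_obs(); print(o["joints"],o["eef_pos"])
im=manip.get_image("wrist"); cv2.imwrite("pics/w5.png",im[:,:,::-1]); np.savez("w5.npz",p=o["eef_pos"],q=o["ee_rot"])
t=manip.get_image("top")[:,:,::-1]; cv2.imwrite("pics/t5.png",t)
a=cv2.resize(im[130:310,190:375,::-1],(555,540),interpolation=cv2.INTER_CUBIC);b=cv2.resize(t[185:275,105:195],(240,240),interpolation=cv2.INTER_CUBIC)
c=np.zeros((540,795,3),np.uint8);c[:,:555]=a;c[:240,555:]=b;cv2.imwrite("pics/c5.png",c)
E
```

```text
time: 13.68
eef_pos: [0.4787, 0.2796, 0.1835]
ee_rot: [0.003, 0.002, 1.0, 0.002]
wrist_force: [0.1, -0.7, 0.2]
finger_gap: 0.0514
gripper_force: 0.0
time: 14.68
eef_pos: [0.5817, -0.1471, 0.178]
ee_rot: [-0.001, 0.004, 1.0, -0.0]
wrist_force: [0.6, -0.1, -0.6]
finger_gap: 0.0516
gripper_force: 0.0
time: 14.92
eef_pos: [0.5817, -0.1422, 0.1794]
ee_rot: [-0.0, 0.001, 1.0, 0.0]
wrist_force: [1.1, 0.8, -0.0]
finger_gap: 0.0512
gripper_force: 0.0
[-2.39909037e-01  4.32298554e-01  1.39246272e-01  1.27821584e+00
  1.48248081e-04 -2.38269774e-01] [ 0.58168615 -0.14224407  0.17943154]
```

View pics/c5.png

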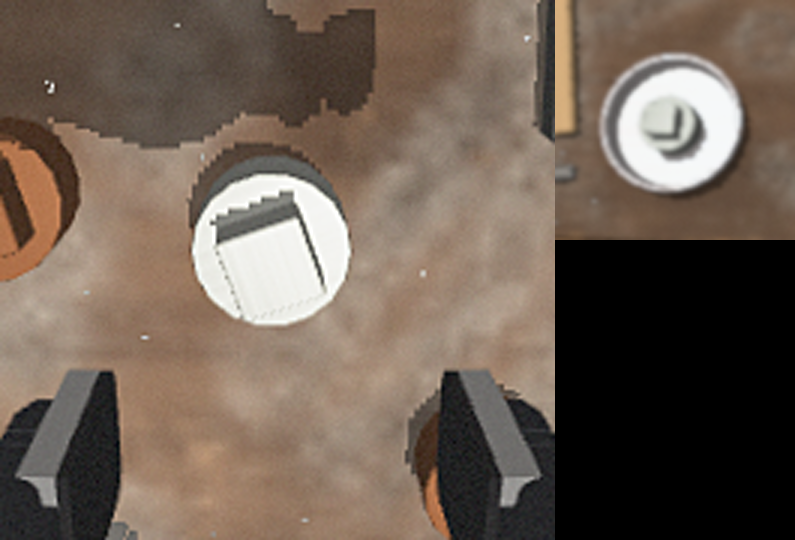

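The pan inset shows the bad cap standing upright in the pan. The far cap's head-top corners are at crop pixels (215,245), (299,217), (326,292) and (241,321), and its shoulder circle spans x 193–350, y 173–326. Brown caps are at the left and lower right.

Run:
```python
from h import *
pq=np.load("w5.npz");im=cv2.imread("pics/w5.png");g=cv2.cvtColor(im,cv2.COLOR_BGR2GRAY)
f=lambda x,y,z:wray(pq,190+x/3,130+y/3,z)[:2]
P=np.array([f(x,y,.051) for x,y in((215,245),(299,217),(326,292),(241,321))]);print("head",P.mean(0).round(4))
for i in range(4): d=P[(i+1)%4]-P[i];print(np.hypot(*d).round(4),np.degrees(np.arctan2(d[1],d[0])).round(1))
m=(g>160).astype(np.uint8);n,l,s,c=cv2.connectedComponentsWithStats(m);i=l[130+270//3,190+270//3];print(s[i],c[i])
k=cv2.convexHull(max(cv2.findContours((l==i).astype(np.uint8),cv2.RETR_EXTERNAL,cv2.CHAIN_APPROX_NONE)[0],key=cv2.contourArea))[:,0]
Q=np.array([wray(pq,a+.0,b+.0,.031)[:2]*1000 for a,b in k],np.float32);print("shoulder",cv2.fitEllipse(Q))
b=cv2.inRange(cv2.cvtColor(im,cv2.COLOR_BGR2HSV),(3,150,60),(14,255,255));n,l,s,c=cv2.connectedComponentsWithStats(b)
for i in range(1,n):
    if s[i,4]>150: print("brown",c[i],s[i,4],wray(pq,*c[i],.035).round(3))
```

```text
head [ 0.5969 -0.1441]
0.0258 108.9
0.0242 19.5
0.0268 -70.2
0.0247 -162.9
[ 254  188   53   52 1821] [280.59472817 214.63536518]
shoulder ((598.2863159179688, -143.72584533691406), (48.456356048583984, 53.542354583740234), 113.36912536621094)
brown [173.81770833 201.90104167] 384 [ 0.584 -0.245  0.035]
```

```bash
python3 -m inch '[{"ax":0,"ay":0,"az":10,"dx":1.5,"dy":-0.2,"dz":-3,"gripper":0.4},{"ax":0,"ay":0,"az":19.2,"dx":1.5,"dy":-0.2,"dz":-5.8,"gripper":0.4},{"ax":0,"ay":0,"az":19.2,"dx":1.5,"dy":-0.2,"dz":-5.8,"gripper":0.4},{"ax":0,"ay":0,"az":19.2,"dx":1.5,"dy":-0.2,"dz":-5.8,"gripper":0.4},{"ax":0,"ay":0,"az":19.2,"dx":1.5,"dy":-0.2,"dz":-5.8,"gripper":0.4}]'
python3 - <<'E'
from h import *
o=manip.get_obs(); print(o["joints"],o["eef_pos"]);pq=dict(p=o["eef_pos"],q=o["ee_rot"])
im=manip.get_image("wrist")[:,:,::-1]; cv2.imwrite("pics/w6.png",im)
g=cv2.cvtColor(im,cv2.COLOR_BGR2GRAY);hsv=cv2.cvtColor(im,cv2.COLOR_BGR2HSV)
m=((hsv[...,1]<40)&(g>75)).astype(np.uint8);m[:150]=0;m[255:]=0;m[:,:235]=0;m[:,330:]=0
k=max(cv2.findContours(m,cv2.RETR_EXTERNAL,cv2.CHAIN_APPROX_NONE)[0],key=cv2.contourArea);bb=cv2.boundingRect(k);print(bb)
lo=np.array([p for p in k[:,0] if p[1]>bb[1]+.3*bb[3]])
P=np.array([wray(pq,a,b,.031)[:2] for a,b in lo]);A=np.c_[2*P,np.ones(len(P))];s=np.linalg.lstsq(A,(P**2).sum(1),rcond=None)[0];print("shoulder",s[:2],np.sqrt(s[2]+s[:2]@s[:2]),len(P))
# edge angle in head area: segments
x,y,w,h=bb;z=cv2.resize(g[y:y+h,x:x+w],None,fx=6,fy=6,interpolation=cv2.INTER_CUBIC)
L=cv2.HoughLinesP(cv2.Canny(z,25,80),1,np.pi/360,50,minLineLength=100,maxLineGap=8)
for a,b,c,d in ([] if L is None else L[:,0][:12]): print((a,b,c,d),round(np.degrees(np.arctan2(d-b,c-a)),1))
T=rot(pq["q"]);print("tool y",np.degrees(np.arctan2(T[1,1],T[0,1])))
E
```

```text
time: 15.65
eef_pos: [0.5976, -0.1455, 0.1231]
ee_rot: [0.001, -0.164, 0.986, -0.0]
wrist_force: [-0.2, -0.2, 1.0]
finger_gap: 0.0508
gripper_force: 0.0
[-2.38793179e-01  4.85772903e-01  7.83832671e-02  1.16129041e+00
  9.18841784e-07 -5.68909383e-01] [ 0.59756644 -0.14547007  0.12313142]
(251, 176, 66, 69)
shoulder [ 0.59674136 -0.14433444] 0.02451277813066834 124
(np.int32(312), np.int32(366), np.int32(312), np.int32(204)) -90.0
tool y 108.91420705113921
```

```bash
python3 -m inch '[{"ax":0,"ay":0,"az":0,"dx":-0.04,"dy":0.12,"dz":-5,"gripper":0.4},{"ax":0,"ay":0,"az":0,"dx":-0.04,"dy":0.12,"dz":-8.5,"gripper":0.4},{"ax":0,"ay":0,"az":0,"dx":-0.04,"dy":0.12,"dz":-8.5,"gripper":0.4},{"ax":0,"ay":0,"az":0,"dx":-0.04,"dy":0.12,"dz":-8.5,"gripper":0.4},{"ax":0,"ay":0,"az":0,"dx":-0.04,"dy":0.12,"dz":-8.5,"gripper":0.9},{"ax":0,"ay":0,"az":0,"dx":-0.04,"dy":0.12,"dz":-8.5,"gripper":0.9},{"ax":0,"ay":0,"az":0,"dx":-0.04,"dy":0.12,"dz":-8.5,"gripper":0.9},{"ax":0,"ay":0,"az":0,"dx":-0.04,"dy":0.12,"dz":-8.5,"gripper":0.9}]'
```

```text
time: 16.7
eef_pos: [0.5975, -0.1446, 0.0384]
ee_rot: [0.001, -0.165, 0.986, -0.001]
wrist_force: [-1.3, 0.3, 11.3]
finger_gap: 0.0245
gripper_force: 58.9
```

```bash
python3 -m inch '[{"ax":0,"ay":0,"az":0,"dx":0,"dy":0,"dz":4,"gripper":0.9},{"ax":0,"ay":0,"az":0,"dx":0,"dy":0,"dz":8,"gripper":0.9},{"ax":0,"ay":0,"az":-19.4,"dx":-7.6,"dy":13.7,"dz":8,"gripper":0.9},{"ax":0,"ay":0,"az":-19.4,"dx":-7.6,"dy":13.7,"dz":8,"gripper":0.9},{"ax":0,"ay":0,"az":-19.4,"dx":-7.6,"dy":13.7,"dz":8,"gripper":0.9},{"ax":0,"ay":0,"az":-19.4,"dx":-7.6,"dy":13.7,"dz":8,"gripper":0.9},{"ax":0,"ay":0,"az":-19.4,"dx":-7.6,"dy":13.7,"dz":8,"gripper":0.9},{"ax":0,"ay":0,"az":-19.4,"dx":-7.6,"dy":13.7,"dz":8,"gripper":0.9}]'
python3 - <<'E'
from h import *
o=manip.get_obs();print(o["eef_pos"],o["ee_rot"],o["joints"]);pq=dict(p=o["eef_pos"],q=o["ee_rot"])
im=manip.get_image("wrist")[:,:,::-1];cv2.imwrite("pics/w7.png",im);old=cv2.imread("pics/w4.png")
for n,i in(("old",old),("new",im)):
    g=cv2.GaussianBlur(cv2.cvtColor(i,cv2.COLOR_BGR2GRAY),(3,3),0).astype(int)
    col=np.median(g[155:312,278:288],1);d=np.abs(np.diff(col));print(n,"vertical edges",[(155+k,int(d[k])) for k in range(len(d)) if d[k]>8])
    row=np.median(g[280:292,245:325],0);d=np.abs(np.diff(row));print(n,"horizontal edges",[(245+k,int(d[k])) for k in range(len(d)) if d[k]>12])
E
```

```text
time: 17.7
eef_pos: [0.521, -0.008, 0.1167]
ee_rot: [0.0, 0.004, 1.0, -0.0]
wrist_force: [-0.2, -0.5, -2.7]
finger_gap: 0.0243
gripper_force: 60.9
[ 0.52095248 -0.00799867  0.11669489] [ 1.18377857e-04  3.73886125e-03  9.99993001e-01 -7.16825907e-05] [-1.52675493e-02  3.04889803e-01 -2.08008323e-01  1.05765981e+00
 -1.40626233e-04 -7.78982604e-03]
old vertical edges [(170, 16), (171, 24), (172, 15), (192, 16), (193, 9), (194, 9), (195, 12), (199, 13), (200, 13), (214, 15), (215, 19), (237, 9), (238, 16), (239, 10), (253, 13), (254, 15)]
old horizontal edges [(245, 47), (246, 19), (254, 31), (255, 45), (256, 25), (308, 27), (309, 44), (310, 30), (318, 20), (319, 47), (320, 23), (322, 13)]
new vertical edges [(170, 16), (171, 25), (172, 16), (192, 14), (193, 10), (195, 12), (199, 12), (200, 16), (214, 10), (215, 23), (216, 10), (237, 11), (238, 16), (253, 14), (254, 13)]
new horizontal edges [(245, 47), (246, 24), (254, 22), (255, 50), (256, 33), (308, 36), (309, 47), (310, 21), (318, 27), (319, 46), (320, 18), (322, 14)]
```

The grip matches the first one to the pixel. I'll lower the same way; contact should come at TCP ≈ 0.0709.

```bash
python3 -m inch '[{"ax":0,"ay":0,"az":0,"dx":0,"dy":0.03,"dz":-2.5,"gripper":0.9},{"ax":0,"ay":0,"az":0,"dx":0,"dy":0.03,"dz":-3.2,"gripper":0.9},{"ax":0,"ay":0,"az":0,"dx":0,"dy":0.03,"dz":-3.6,"gripper":0.9},{"ax":0,"ay":0,"az":0,"dx":0,"dy":0.03,"dz":-3.9,"gripper":0.9},{"ax":0,"ay":0,"az":0,"dx":0,"dy":0.03,"dz":-4.2,"gripper":0.9},{"ax":0,"ay":0,"az":0,"dx":0,"dy":0.03,"dz":-4.4,"gripper":0.9},{"ax":0,"ay":0,"az":0,"dx":0,"dy":0.03,"dz":-4.5,"gripper":0.9},{"ax":0,"ay":0,"az":0,"dx":0,"dy":0.03,"dz":-4.5,"gripper":0.9}]'; python3 -c "
from h import *;o=manip.get_obs();print(o['moment'],o['eef_pos'])"
```

```text
time: 18.75
eef_pos: [0.5205, -0.007, 0.0717]
ee_rot: [0.0, 0.003, 1.0, -0.0]
wrist_force: [-0.0, 0.5, -3.4]
finger_gap: 0.0242
gripper_force: 60.9
[-0.0047228  -0.02117713  0.02844463] [ 0.52050771 -0.00697381  0.07165472]
```

```bash
python3 -m inch '[{"ax":0,"ay":0,"az":0,"dx":0.05,"dy":-0.05,"dz":-0.05,"gripper":0.9},{"ax":0,"ay":0,"az":0,"dx":0.05,"dy":-0.05,"dz":-0.1,"gripper":0.9},{"ax":0,"ay":0,"az":0,"dx":0.05,"dy":-0.05,"dz":-0.15,"gripper":0.9},{"ax":0,"ay":0,"az":0,"dx":0.05,"dy":-0.05,"dz":-0.15,"gripper":0.9}]'; python3 -c "
from h import *;o=manip.get_obs();print(o['moment'],o['eef_pos'])"
```

```text
time: 19.25
eef_pos: [0.5213, -0.0075, 0.0706]
ee_rot: [0.0, 0.003, 1.0, -0.0]
wrist_force: [-2.2, -1.1, 7.3]
finger_gap: 0.0242
gripper_force: 62.2
[ 0.02312905  0.47631068 -0.0321436 ] [ 0.52125856 -0.00751363  0.07063742]
```

Same start on the thread, at 8.2 mm. Turning clockwise along the lead.

```bash
python3 -m inch '[{"ax":0,"ay":0,"az":0,"dx":-0.03,"dy":0,"dz":0.1,"gripper":0.9},{"ax":0,"ay":0,"az":-6,"dx":-0.03,"dy":0,"dz":0.03,"gripper":0.9},{"ax":0,"ay":0,"az":-12,"dx":-0.03,"dy":0,"dz":-0.05,"gripper":0.9},{"ax":0,"ay":0,"az":-18,"dx":-0.03,"dy":0,"dz":-0.13,"gripper":0.9},{"ax":0,"ay":0,"az":-24,"dx":-0.03,"dy":0,"dz":-0.21,"gripper":0.9},{"ax":0,"ay":0,"az":-30,"dx":-0.03,"dy":0,"dz":-0.29,"gripper":0.9},{"ax":0,"ay":0,"az":-36,"dx":-0.03,"dy":0,"dz":-0.37,"gripper":0.9},{"ax":0,"ay":0,"az":-36,"dx":-0.03,"dy":0,"dz":-0.37,"gripper":0.9}]'; python3 -c "
from h import *;o=manip.get_obs();print(o['moment'],o['eef_pos'])"
```

```text
time: 20.25
eef_pos: [0.5207, -0.0075, 0.0664]
ee_rot: [-0.0, 0.312, 0.95, -0.0]
wrist_force: [-0.2, -0.6, -2.2]
finger_gap: 0.0242
gripper_force: 61.1
[-0.06956912 -0.11911126  0.01237266] [ 0.52070556 -0.00748388  0.06635047]
```

```bash
python3 -m inch '[{"ax":0,"ay":0,"az":-3,"dx":0,"dy":0,"dz":-0.04,"gripper":0.9},{"ax":0,"ay":0,"az":-6,"dx":0,"dy":0,"dz":-0.08,"gripper":0.9},{"ax":0,"ay":0,"az":-9,"dx":0,"dy":0,"dz":-0.12,"gripper":0.9},{"ax":0,"ay":0,"az":-12,"dx":0,"dy":0,"dz":-0.16,"gripper":0.9},{"ax":0,"ay":0,"az":-12,"dx":0,"dy":0,"dz":-0.16,"gripper":0.9}]'; python3 -c "
from h import *;o=manip.get_obs();print(o['moment'],o['eef_pos'])"
```

```text
time: 20.88
eef_pos: [0.5207, -0.0075, 0.0648]
ee_rot: [-0.0, 0.409, 0.913, -0.0]
wrist_force: [1.0, 0.1, -2.3]
finger_gap: 0.0242
gripper_force: 61.1
[-0.06244317 -0.12916073 -0.03464426] [ 0.52069997 -0.00747824  0.0648067 ]
```

It runs freely past the other cap's stop: 48°, rim at 2.4 mm. On to home.

```bash
python3 -m inch '[{"ax":0,"ay":0,"az":-4,"dx":0,"dy":0,"dz":-0.05,"gripper":0.9},{"ax":0,"ay":0,"az":-8,"dx":0,"dy":0,"dz":-0.11,"gripper":0.9},{"ax":0,"ay":0,"az":-12,"dx":0,"dy":0,"dz":-0.16,"gripper":0.9},{"ax":0,"ay":0,"az":-15,"dx":0,"dy":0,"dz":-0.2,"gripper":0.9},{"ax":0,"ay":0,"az":-17,"dx":0,"dy":0,"dz":-0.23,"gripper":0.9},{"ax":0,"ay":0,"az":-17,"dx":0,"dy":0,"dz":-0.24,"gripper":0.9}]'; python3 -c "
from h import *;o=manip.get_obs();print(o['moment'],o['eef_pos'])"
```

```text
time: 21.62
eef_pos: [0.5207, -0.0075, 0.0625]
ee_rot: [0.0, 0.539, 0.842, 0.0]
wrist_force: [-0.8, -0.2, -0.1]
finger_gap: 0.0244
gripper_force: 61.3
[-0.00146861  0.14919796  0.01082291] [ 0.52071577 -0.00745468  0.062509  ]
```

```bash
python3 -m inch '[{"ax":0,"ay":0,"az":-1.5,"dx":0,"dy":0,"dz":-0.04,"gripper":0.9},{"ax":0,"ay":0,"az":-3,"dx":0,"dy":0,"dz":-0.08,"gripper":0.9},{"ax":0,"ay":0,"az":-3,"dx":0,"dy":0,"dz":-0.1,"gripper":0.9},{"ax":0,"ay":0,"az":-3,"dx":0,"dy":0,"dz":-0.1,"gripper":0.9}]'; python3 -c "
from h import *;o=manip.get_obs();print(o['moment'],o['eef_pos'],o['ee_rot'])"
```

```text
time: 22.12
eef_pos: [0.5213, -0.0075, 0.0624]
ee_rot: [0.001, 0.562, 0.827, 0.0]
wrist_force: [-5.0, 0.7, 14.5]
finger_gap: 0.0245
gripper_force: 63.2
[-0.06645747  0.87976461  0.02797108] [ 0.52129924 -0.00748162  0.06242677] [6.94430433e-04 5.61668699e-01 8.27361840e-01 4.20212935e-04]
```

The rim is on the seat (z = 24.0 mm, 68° turned, firm axial stop). I'll ease off, release and rise.

```bash
python3 -m inch '[{"ax":0,"ay":0,"az":0,"dx":0,"dy":0,"dz":0.06,"gripper":0.9},{"ax":0,"ay":0,"az":0,"dx":0,"dy":0,"dz":0.08,"gripper":0.4},{"ax":0,"ay":0,"az":0,"dx":0,"dy":0,"dz":0.1,"gripper":0.4},{"ax":0,"ay":0,"az":0,"dx":0,"dy":0,"dz":0.1,"gripper":0.4},{"ax":0,"ay":0,"az":0,"dx":0,"dy":0,"dz":2,"gripper":0.4},{"ax":0,"ay":0,"az":0,"dx":0,"dy":0,"dz":5,"gripper":0.4},{"ax":0,"ay":0,"az":0,"dx":0,"dy":0,"dz":10,"gripper":0.4},{"ax":0,"ay":0,"az":0,"dx":0,"dy":0,"dz":12,"gripper":0.4}]'; python3 -m inch '[{"ax":0,"ay":0,"az":0,"dx":-1,"dy":0,"dz":0,"gripper":0.4},{"ax":0,"ay":0,"az":0,"dx":-1,"dy":0,"dz":0,"gripper":0.4},{"ax":0,"ay":0,"az":0,"dx":-1,"dy":0,"dz":0,"gripper":0.4}]'
python3 - <<'E'
from h import *
o=manip.get_obs();pq=dict(p=o["eef_pos"],q=o["ee_rot"])
im=manip.get_image("wrist")[:,:,::-1];cv2.imwrite("pics/w8.png",im);g=cv2.cvtColor(im,cv2.COLOR_BGR2GRAY)
# where the head (z .075) and shoulder (z .055) should be; Hough circle near
def wproj(P):
    c=manip.camera_info("wrist");K=c["intrinsics"];H=np.array(c["hand_eye"]);T=rot(pq["q"])
    q=H[:3,:3].T@(T.T@(np.array(P)-pq["p"])-H[:3,3]);t=np.arctan2(np.hypot(*q[:2]),q[2]);r=q[:2]/np.hypot(*q[:2])*t;return r*K[0,0]+[K[0,2],K[1,2]]
c=wproj([.5209,-.0075,.055]);e=wproj([.5209,.0175,.055]);r=np.hypot(*(e-c));print("expect",c,r)
C=cv2.HoughCircles(cv2.medianBlur(g,3),cv2.HOUGH_GRADIENT,1,10,param1=80,param2=15,minRadius=int(r*.85),maxRadius=int(r*1.2))
C=C[0];print(C[np.argsort(np.hypot(*(C[:,:2]-c).T))][:3])
print(o["wrist_force"])
E
```

```text
time: 23.12
eef_pos: [0.5216, -0.0075, 0.1841]
ee_rot: [0.001, 0.562, 0.827, 0.001]
wrist_force: [-0.8, -0.5, -0.3]
finger_gap: 0.0508
gripper_force: 0.0
time: 23.5
eef_pos: [0.5102, -0.0075, 0.1805]
ee_rot: [-0.001, 0.562, 0.827, -0.0]
wrist_force: [0.2, -0.6, -0.7]
finger_gap: 0.0514
gripper_force: 0.0
expect [295.23941701 207.89952295] 28.814343567506274
[[292.5 210.5  32.3]
 [294.5 199.5  33.4]
 [111.5 170.5  29. ]]
[ 0.240804   -0.55133488 -0.71499599]
```

The cap stayed home on the gauge and the gripper is clear of it, so I'm handing in.

```bash
python3 -c "
from plant import manip;print(manip.sign_off())"
```

```text
the job is handed in; nothing more can be done
None
```

The far cap turned fully home and is left on the gauge with its rim on the seat, the near cap bound about 3.4 mm short and stands upright in the round pan, and the job was handed in at about 23.6 s of the 72 s allowed.

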